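Tuck the test-kit box shut

TASK

Close the kit box that holds the three vials: with a fingertip, fold its white tab over until it lies level on the box, then, keeping it down, push it by its orange rib fully home so that its edge is tucked beneath the retaining lip and stays there when you let go. Push gently and do not pinch the tab; leave the empty box's tab open, and do not move, tip or lift the vials or anything else on the table.

Things in the scene. Friction and masses are not known exactly. Their poses are not given: they have to be found in the camera images.
- full: open teal box, the one with three white vials with green caps inside, fixed to the table; 124 mm along its x, 110 mm along its y, rim 58 mm high; origin at the centre of its underside. Its -x side faces roughly to the robot (yaw within 0.6 rad) and carries the white tab's hinge, its +x side the lip. Slid forward before it is level, the tab lands on top of the lip instead of under it.
- full_fold (a joint): hinge joint of the white tab of the full box (rad): 0 = folded over level on the box, 1.57 = upright, larger = leaning back away from the box; starts 1.5 to 2.0, range 0 to 2.2. A light spring lifts the tab when let go (about 1 N at its free edge when level); a finger push of 1 to 2 N folds it.
- full_slide (a joint): how far the white tab of the full box, with its hinge, has slid along the box's +x towards the lip (m): 0 at the start (drawn back), 0.018 = fully home; stiff, moves only under a push of 4 N or more and stays where it is left.
- full_hinge (a point): middle of the full box's tab hinge line, along the box's y, at start 62 mm up and 52 mm to -x of the box's origin. The tab is a stiff sheet 88 mm long from the hinge, 70 mm wide, 4 mm thick; folded level its top is 64 mm up and its free edge stops 6 mm short of the lip. The hinge runs in slots: tab and hinge together slide up to 18 mm along the box's +x
- full_rib (a point): orange rib across the outer face of the full box's tab (on top when folded, facing -x when upright), 66 mm long, 6 mm thick, 10 mm high; bare flat tab lies between hinge and rib, and a fingertip can push on the rib. This point: foot of its hinge-side face, mid-length, 60 mm from the hinge line
- full_lip (a point): retaining lip of the full box: dark teal bar along the box's y, 110 mm long, 20 mm deep, 6 mm thick, on the +x wall; this point is the middle of its lower inner edge, 68 mm up; the level tab's top face passes 4 mm beneath it
- empty: the same kind of box with the same kind of tab, rib and lip, but with no vials in it (bare grey foam); to be left alone; origin at the centre of its underside
- empty_fold (a joint): hinge joint of the white tab of the empty box (rad): 0 = folded over level on the box, 1.57 = upright, larger = leaning back away from the box; starts 1.5 to 2.0, range 0 to 2.2. A light spring lifts the tab when let go (about 1 N at its free edge when level); a finger push of 1 to 2 N folds it.
- vial0_mid (a point): white vial with green cap, 18 mm across, 40 mm tall, standing loose in a foam pocket of the full box, its top 50 mm above the table, under the folded tab; this point is half-way up
- vial1_mid (a point): white vial with green cap, 18 mm across, 40 mm tall, standing loose in a foam pocket of the full box, its top 50 mm above the table, under the folded tab; this point is half-way up
- vial2_mid (a point): white vial with green cap, 18 mm across, 40 mm tall, standing loose in a foam pocket of the full box, its top 50 mm above the table, under the folded tab; this point is half-way up
- dropper_mid (a point): white dropper bottle with green cap, 28 mm across, 75 mm tall, loose on the table between the boxes; this point is half-way up
- jar_mid (a point): amber glass bottle, 44 mm across, 70 mm tall, loose, between the boxes; this point is half-way up
- cassette_mid (a point): flat grey test cassette 75 x 32 x 14 mm, loose on the table; this point is its centre
- dish_mid (a point): clear round dish 110 mm across, 35 mm tall, loose, to the robot's left; this point is half-way up
- pads_mid (a point): white stack of pads 70 x 50 x 30 mm, loose, to the robot's right; this point is its centre

How it is judged (in metres and radians):
On the way, in this order (a step that is already met when the one before it is completed fails the run):
1. the tab of the full box is folded over level, not yet slid forward (value of joint full_fold below 0.09 rad and value of joint full_slide below 0.01 m), for 0.05 s.
2. the level tab is slid home beneath the lip (value of joint full_fold below 0.08 rad and value of joint full_slide above 0.012 m), for 0.2 s.
At the end, for the whole second after the job is handed in: the full box's tab is within 0.08 rad of level and slid at least 12 of its 18 mm, held down by the lip alone and at rest; the empty box's tab is still open (above 1.3 rad); every loose thing lies within 20 mm of where it stood (all of step 2 and velocity of joint full_fold below 0.05 rad/s and value of joint empty_fold above 1.3 rad and distance of each of vial0_mid, vial1_mid, vial2_mid, dropper_mid, jar_mid, cassette_mid, dish_mid, pads_mid from where it was at the start of the episode below 0.02 m); the robot touches nothing.
It fails at once if the empty box's tab is folded (below 1.3 rad) (value of joint empty_fold below 1.3 rad).
It fails at once if the tab is pinched or pushed roughly (over 35 N) (contact force between the fingers and full_fold above 35 N).
It fails at once if a loose thing is moved more than 20 mm or lifted (distance of any of vial0_mid, vial1_mid, vial2_mid, dropper_mid, jar_mid, cassette_mid, dish_mid, pads_mid from where it was at the start of the episode above 0.02 m).
It fails at once if a vial or bottle is tipped over (angle between any of vial0_mid, vial1_mid, vial2_mid, dropper_mid, jar_mid's own z axis and vertical above 0.5 rad).
It also fails if it takes over 42 s, if anything falls off the work surface, if the arm or the gripper's body presses on something with over 40 N, if the wrist force passes 120 N, or if a joint passes its speed limit or range.

ROBOT

A 6-joint arm with a two-finger parallel gripper is mounted at the origin on the work surface. World frame = base frame: x ahead of the robot, y to its left, z up, the work surface at z = 0. Lengths are in mm, angles in rad, forces in N, time in s.
With the tool pointing down it reaches from about 300 to 775 mm from the base axis. Payload 14.6 kg.
Tool frame: the origin (TCP) lies on the centre line of the jaws, within the pads' length; the fingertips stand manip.tcp_to_tips ahead of it and the grasp point (between the pads) lies 5 mm behind it (manip.tcp_to_tips is the distance from the TCP to the fingertips, in mm); z points along the fingers, y is the direction in which the jaws open and shut (so a half turn about z gives the same grasp; the last joint's range is limited). The gripper opens to 94 mm and grips with 3 to 60 N. Pads are 16 mm wide; open, the fingers measure 119 mm over their backs; the gripper's body (75 mm by 177 mm) begins 78 mm behind the grasp point.
Start: joints at [-1.273, 0.3, 1.521, -0, 1.321, -0.067], TCP at [196.212, -513.8, 219.446] pointing down, gripper open.
Joint ranges: [-3.03, 3.03], [-0.79, 2.21], [0.23, 2.52], [-1.04, 4.18], [0, 3.07], [-2.55, 2.55]. Speed limits (rad/s): [2.22, 2.22, 2.57, 3.14, 3.14, 3.14].

INTERFACE

Orientations are given as [roll, pitch, yaw] about the fixed x, y, z axes, in that order (R = Rz(yaw) Ry(pitch) Rx(roll)).
In Python, from cell import manip, optics, workorder gives the robot as it stands. The module is installed in compiled form; this text tells all that it offers.
- The arm moves only by the tool jog_arm, never from a script. Its argument "deltas" is text: rows parted by semicolons, each of 5 numbers parted by spaces: the shift along the tool's x, y, z in mm, then the turn about the tool's z in rad, then the finger opening in mm, from 0 to 94. In form: tx ty tz twist grip; .... A call has exactly 10 rows; each row is the pose to reach, as a shift and turn from the pose commanded when the call began, along the tool's axes at that moment; what a row does not reach only later rows make up. A row lasts 1/8 s, in which the tool goes at most 62.5 mm and 10.7 degrees, less where a joint would pass 70% of its speed; a pose out of reach is approached as far as the arm can. A call with a gripper value outside its range is refused whole. The fingers move at their own pace and stop on an object; "squeeze" is the grip in N (left out, the last holds). Time passes only in rows, so rows that repeat a pose let the fingers close, or fill a call up. It gives the time, the measured TCP pose, the force and the opening at its end, in the units of the state.
- manip.read_state(): the state, without advancing time (a new reading comes with each control period).
- optics.camera(name): name is "scene" or "top" or "wrist"; returns (picture, depth): 480x640x3 uint8, red, green, blue; 480x640 float32, mm along the optical axis (not along the pixel's ray), 0 where there is no reading.
- optics.get_calibration(name): a dict with "intrinsics" (3x3 intrinsics, pixels), "R" (3x3) and "t" (3): a world point X has camera coordinates R X + t; the wrist camera has in their place "hand_eye" (4x4, takes a point from camera to tool coordinates, whose origin is the TCP and whose axes are the flange's). Camera axes: x right, y down, z forward; pixel columns grow to the right and rows downward; lengths in mm; the calibration is good to about 2 mm. A picture is of the moment at which its call begins: read the wrist's pose just before it. get_calibration takes no time and is no camera call.
- workorder.sign_off(): hands the job in, once; it reports no verdict.
The state is a dict: "clock": time; "joints": joint angles; "qd": joint speeds; "effort": joint torques, N m; "eef_pos": TCP position; "eef_rot": TCP orientation; "wrist_force": force on the tool from outside, world axes, zero at the start; "moment": the same for the moment, N m; "finger_gap": finger opening in mm.
Only numpy, scipy, OpenCV 4.12 (cv2) and the standard library are available. Lean on these libraries where they do the work, as an engineer would, in place of code of your own. Each camera call takes 0.05 s, during which the arm holds its last target.

## Working session

There is one attempt and no reset: what is moved stays moved. The work goes in short steps, Python scripts to look and compute and a tool call to move; the robot and the scene stay as the last step left them, time stands still between calls to the robot, and variables do not carry over. Pictures are saved under pics/ and viewed, and the job is handed in when it is done.

Besides the shell and the picture viewer there is one more tool, called after "Emit:" in YAML: its name, and indented under it one key for each argument. jog_arm: Moves the arm, as the interface text tells. Its arguments: {"type":"object","properties":{"deltas":{"type":"string"},"squeeze":{"type":"number"}},"required":["deltas"]}

```bash
mkdir -p pics
python3 - <<'E'
from cell import manip, optics
import cv2, numpy as np
print(manip.read_state(), manip.tcp_to_tips)
for n in ["scene","top"]:
    p,d=optics.camera(n); c=optics.get_calibration(n); print(n,c)
    cv2.imwrite(f"pics/{n}0.png",p[:,:,::-1]); np.savez(f"{n}0.npz",p=p,d=d,**c)
E
```

```text
{'clock': 0.0, 'joints': array([-1.27262167e+00,  3.00460597e-01,  1.52156020e+00, -3.95651260e-05,
        1.32067967e+00, -6.65799937e-02]), 'qd': array([ 5.75695909e-04, -3.63993420e-04,  2.23280661e-03,  1.16285777e-05,
       -1.32727133e-03, -2.15088030e-04]), 'effort': array([ 7.77313089e-04, -5.31810236e+01, -3.52733588e+01,  7.08359038e-02,
        2.43939750e-02, -1.45498775e-04]), 'eef_pos': array([ 196.12551202, -513.59277326,  218.90090866]), 'eef_rot': array([-3.14048474e+00, -3.54654968e-05,  3.64764446e-01]), 'wrist_force': array([-0.58295443,  0.24017171, -0.0143693 ]), 'moment': array([0.0120411 , 0.03522325, 0.03841369]), 'finger_gap': 93.60329572834992} 14.0
scene {'intrinsics': array([[523.01940622,   0.        , 323.8680142 ],
       [  0.        , 523.01940622, 232.63735801],
       [  0.        ,   0.        ,   1.        ]]), 'R': array([[ 0.69534496,  0.71867273, -0.00221368],
       [ 0.52087734, -0.50608736, -0.68743172],
       [-0.49515875,  0.47684913, -0.72624564]]), 't': array([-414.97821677, -240.55341292, 1517.32913155])}
top {'intrinsics': array([[481.3521504 ,   0.        , 321.33015266],
       [  0.        , 481.3521504 , 245.64360545],
       [  0.        ,   0.        ,   1.        ]]), 'R': array([[-0.00251403, -0.99976273, -0.02163717],
       [-0.99436082,  0.00479326, -0.10594141],
       [ 0.10601998,  0.02124881, -0.99413694]]), 't': array([  10.712663  ,  584.6092611 , 1115.62759405])}
```

View pics/scene0.png

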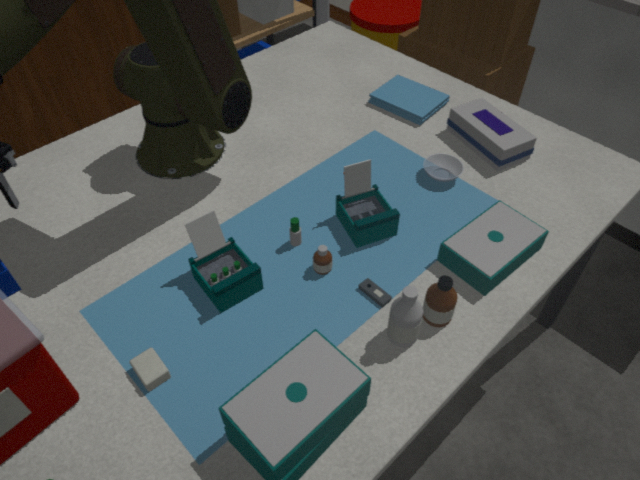

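View pics/top0.png

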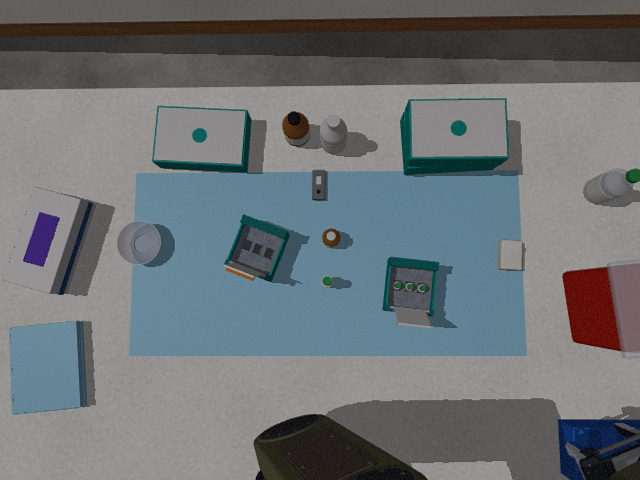

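The full box is at top-view pixel (411,287) with its vials at (397..423,287) and its tab leaning back toward the robot at (414,316). The empty box is at (258,248). Next I'll enlarge the full box and compute its 3D points.

```bash
cat > h.py <<'E'
import numpy as np, cv2
def load(f):
    return np.load(f)
def cloud(z):
    K,R,t=z['intrinsics'],z['R'],z['t']; d=z['d']
    v,u=np.mgrid[:480,:640]
    c=np.stack([(u-K[0,2])/K[0,0]*d,(v-K[1,2])/K[1,1]*d,d],-1)
    return (c-t)@R
def ray(z,u,v,h):
    K,R,t=z['intrinsics'],z['R'],z['t']
    c=-R.T@t; r=R.T@np.array([(u-K[0,2])/K[0,0],(v-K[1,2])/K[1,1],1])
    return c+r*(h-c[2])/r[2]
E
python3 - <<'E'
from h import *
z=load('top0.npz'); X=cloud(z); p=z['p']
cv2.imwrite('pics/topc.png',cv2.resize(p[240:340,370:460,::-1],None,fx=6,fy=6,interpolation=cv2.INTER_CUBIC))
s=load('scene0.npz'); cv2.imwrite('pics/scenec.png',cv2.resize(s['p'][200:315,170:280,::-1],None,fx=5,fy=5,interpolation=cv2.INTER_CUBIC))
hsv=cv2.cvtColor(p,cv2.COLOR_RGB2HSV)
teal=(hsv[...,0]>75)&(hsv[...,0]<95)&(hsv[...,1]>150)
roi=np.zeros_like(teal); roi[245:335,370:455]=1
m=teal&roi
P=X[m]; print(m.sum(), np.percentile(P[:,2],[1,10,50,90,99]))
hi=P[P[:,2]>66]; print('lip',len(hi),hi.mean(0), cv2.minAreaRect(hi[:,:2].astype(np.float32)))
rim=P[(P[:,2]>52)]; print('rim',len(rim),cv2.minAreaRect(rim[:,:2].astype(np.float32)))
for n in ['top','scene']:
    z=load(n+'0.npz');X=cloud(z);hsv=cv2.cvtColor(z['p'],cv2.COLOR_RGB2HSV)
    m=(hsv[...,1]<60)&(X[...,2]>66)&(X[...,2]<170)&(abs(X[...,0]-430)<120)&(abs(X[...,1]+190)<80)
    Q=X[m]; print(n,len(Q)); 
    if len(Q): print(Q.min(0),Q.max(0),Q.mean(0)); U,S,V=np.linalg.svd(Q-Q.mean(0)); print(S,V)
E
```

```text
833 [ 6.92558367 35.26655224 68.17169323 76.12590665 78.67460532]
lip 438 [ 531.49864194 -201.9299629    78.75372044] ((495.1068420410156, -136.6470947265625), (232.0213165283203, 121.67632293701172), 82.96017456054688)
rim 646 ((494.54754638671875, -137.1942138671875), (233.244384765625, 122.6523666381836), 82.96017456054688)
top 554
[ 398.33726179 -228.89739343   66.02819822] [ 442.2636522  -147.85252886  148.25914758] [ 419.25453174 -189.76983791  110.35119894]
[626.41657371 486.48011566  31.51597655] [[-0.36646902  0.06026349  0.92847658]
 [-0.12371795 -0.9921953   0.01556782]
 [-0.92216827  0.10916409 -0.37106452]]
scene 1144
[ 398.41353432 -250.99793295   66.02888476] [ 533.40622596 -152.7017612   146.25547301] [ 420.71955061 -190.0650413   106.65118455]
[856.51997928 692.84201795 223.43622695] [[-0.40491328  0.09200536  0.90971438]
 [ 0.09618972  0.99369012 -0.05768439]
 [ 0.90928146 -0.064148    0.41120829]]
```

View pics/topc.png

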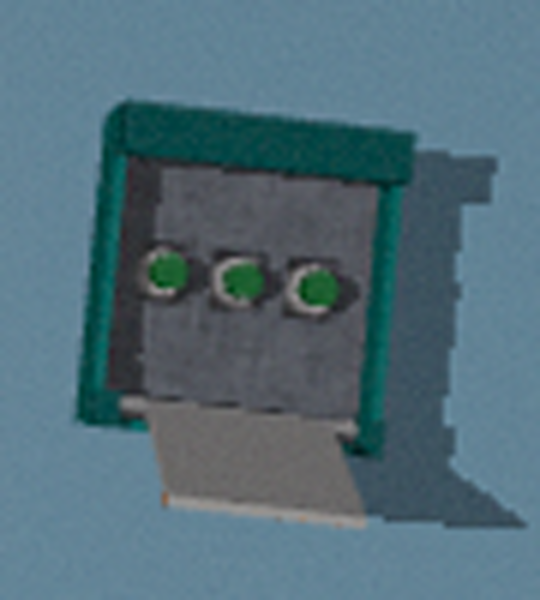

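View pics/scenec.png

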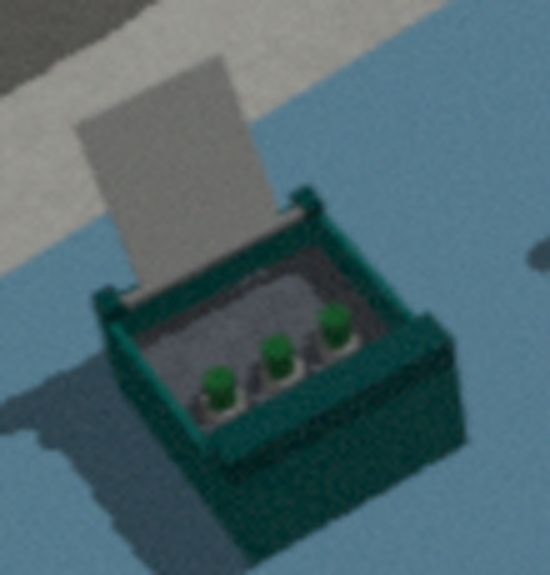

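Run:
```python
from h import *
z=load('top0.npz')
f=lambda a,b,h: ray(z,370+(a-2.5)/6,240+(b-2.5)/6,h)
for n,a,b,h in [('lipOL',125,100,74),('lipOR',414,133,74),('lipIL',118,155,74),('lipIR',410,184,74),('rimBL',78,422,58),('rimBR',382,457,58),('tabfreeL',164,505,145),('tabfreeR',364,524,145),('tabfreeL',150,405,62),('tabhR',330,425,62)]: print(n,f(a,b,h).round(1))
s=load('scene0.npz')
g=lambda a,b,h: ray(s,170+(a-2)/5,200+(b-2)/5,h)
for n,a,b,h in [('lipOL?',232,462,74),('lipOR',453,345,74),('lipIfar',428,316,74),('lipInear',207,430,74),('backfar',305,188,66),('backnear',97,293,66)]: print(n,g(a,b,h).round(1))
# clouds
for n,nn in (('top',z),('scene',s)):
    X=cloud(nn); hsv=cv2.cvtColor(nn['p'],cv2.COLOR_RGB2HSV)
    m=(hsv[...,0]>75)&(hsv[...,0]<95)&(hsv[...,1]>150)&(X[...,2]>68)&(X[...,2]<82)&(abs(X[...,0]-500)<90)&(abs(X[...,1]+195)<75)&(X[...,0]>480)
    Q=X[m]; print(n,len(Q),Q.mean(0),cv2.minAreaRect(Q[:,:2].astype(np.float32)))
    d=nn['d']; w=(hsv[...,1]<60)&(X[...,2]>75)&(X[...,2]<170)&(abs(X[...,0]-430)<80)&(abs(X[...,1]+190)<60)
    Q=X[w]; 
    A=np.c_[Q[:,1:],np.ones(len(Q))]; c=np.linalg.lstsq(A,Q[:,0],rcond=None)[0]; print('tab x=a y+b z+c',c, 'x@z62,y-190',c@[-190,62,1],'ymean',Q[:,1].mean(),'zmax',np.percentile(Q[:,2],98))
    # table check
    T=X[(abs(X[...,0]-400)<20)&(abs(X[...,1]+300)<20)]; print('table z',np.median(T[:,2]))
```

```text
lipOL [ 555.  -149.9   74. ]
lipOR [ 542.  -258.8   74. ]
lipIL [ 534.1 -146.9   74. ]
lipIR [ 522.7 -256.8   74. ]
rimBL [ 433.3 -131.8   58. ]
rimBR [ 419.8 -246.8   58. ]
tabfreeL [ 406.7 -152.3  145. ]
tabfreeR [ 400.  -221.8  145. ]
tabfreeL [ 439.7 -158.8   62. ]
tabhR [ 432.  -226.6   62. ]
lipOL? [ 544.  -256.3   74. ]
lipOR [ 559.  -151.9   74. ]
lipIfar [ 538.9 -149.4   74. ]
lipInear [ 523.3 -254.    74. ]
backfar [ 434.8 -137.9   66. ]
backnear [ 421.8 -241.5   66. ]
top 407 [ 538.36856683 -203.39885347   74.17790267] ((538.5498657226562, -203.6806182861328), (109.60939025878906, 19.131397247314453), 83.03553009033203)
tab x=a y+b z+c [ 1.18054895e-01 -4.02346891e-01  4.86074733e+02] x@z62,y-190 438.6987956315772 ymean -189.36085295489886 zmax 146.15703454366093
table z 0.7003650728909783
scene 425 [ 541.41599752 -205.2457681    73.28019453] ((540.8380737304688, -203.6871337890625), (109.21135711669922, 22.564748764038086), 84.59712982177734)
tab x=a y+b z+c [ 1.07236432e-01 -3.84667599e-01  4.81594841e+02] x@z62,y-190 437.3705280029656 ymean -189.74445164477626 zmax 144.19755380366365
table z 0.5294707753691019
```

Both cameras put the lip centre at about (538.5,-203.7), with a 109×20 mm footprint at z≈74, which matches the given sizes. Box yaw is about -0.12, so the origin is near (487,-197.5) and the hinge near (435.3,-191.3). The tab plane crosses z=62 at x≈438, which agrees, and the fold is about 1.95 rad. I'll close the jaws and move above and behind the tab.

Emit:
jog_arm:
  deltas: "36 -30 0 0.06 0; 72 -60 0 0.12 0; 108 -91 0 0.18 0; 144 -121 0 0.24 0; 180 -152 0 0.30 0; 216 -182 0 0.36 0; 252 -212 0 0.42 0; 287 -243 0 0.485 0; 287 -243 0 0.485 0; 287 -243 0 0.485 0"
  squeeze: 10

```text
clock: 1.35
eef_pos: [377.4, -184.7, 219.3]
eef_rot: [3.142, 0.0, -0.119]
wrist_force: [-0.1, 0.5, -0.1]
finger_gap: 0.7
```

```bash
cat > plan.py <<'E'
import numpy as np
# box frame x,z rel; tip front corner path, finger front half 8
h=np.array([-52,62.])
for th in [1.95,1.8,1.6,1.4,1.2,1.0,.85,.7,.55,.4,.3,.2,.1,0]:
    e=np.array([np.cos(th),np.sin(th)]); n=np.array([-np.sin(th),np.cos(th)])
    zc=62+2*np.cos(th)+48*np.sin(th)
    # outline of outer side: points hinge..rib..edge
    P=[h+n*2+e*r for r in np.linspace(0,60,121)]+[h+n*k+e*60 for k in np.linspace(2,12,21)]+[h+n*12+e*r for r in np.linspace(60,66,13)]+[h+n*2+e*r for r in np.linspace(66,88,45)]
    P=np.array(P); xs=P[P[:,1]>=zc-.3,0]
    xf=min(xs.min() if len(xs) else 9, -52+50*np.cos(th)) if th>0.1 else -52+50
    print(th,'front x %.1f tip z %.1f  TCP x %.1f z %.1f'%(xf,zc,xf-8,zc+14))
E
python3 plan.py
```

```text
1.95 front x -87.6 tip z 105.8  TCP x -95.6 z 119.8
1.8 front x -78.7 tip z 108.3  TCP x -86.7 z 122.3
1.6 front x -65.9 tip z 109.9  TCP x -73.9 z 123.9
1.4 front x -53.6 tip z 109.6  TCP x -61.6 z 123.6
1.2 front x -41.4 tip z 107.5  TCP x -49.4 z 121.5
1.0 front x -29.7 tip z 103.5  TCP x -37.7 z 117.5
0.85 front x -21.8 tip z 99.4  TCP x -29.8 z 113.4
0.7 front x -16.6 tip z 94.5  TCP x -24.6 z 108.5
0.55 front x -12.6 tip z 88.8  TCP x -20.6 z 102.8
0.4 front x -9.0 tip z 82.5  TCP x -17.0 z 96.5
0.3 front x -7.7 tip z 78.1  TCP x -15.7 z 92.1
0.2 front x -6.8 tip z 73.5  TCP x -14.8 z 87.5
0.1 front x -2.0 tip z 68.8  TCP x -10.0 z 82.8
0 front x -2.0 tip z 64.0  TCP x -10.0 z 78.0
```

Emit:
jog_arm:
  deltas: "0 0 35 0 0; 0 0 70 0 0; 0 0 98 0 0; 6 0 99 0 0; 13 0 99 0 0; 20 0 98 0 0; 27 0 97 0 0; 34 0 96 0 0; 42 0 95 0 0; 48 0 95 0 0"

```text
clock: 2.6
eef_pos: [425.8, -190.2, 124.5]
eef_rot: [3.142, -0.0, -0.12]
wrist_force: [-1.3, 0.1, 0.8]
finger_gap: 0.3
```

```bash
cat > look.py <<'E'
import sys
from cell import manip, optics
import cv2,numpy as np
from h import *
s=manip.read_state(); print({k:np.round(s[k],2) for k in('clock','eef_pos','wrist_force')})
z=optics.camera('scene'); c=optics.get_calibration('scene'); np.savez('s_'+sys.argv[1]+'.npz',p=z[0],d=z[1],**c)
a=cv2.resize(z[0][160:320,130:310,::-1],None,fx=4,fy=4,interpolation=cv2.INTER_CUBIC); cv2.imwrite('pics/s_'+sys.argv[1]+'.png',a)
E
python3 look.py a
```

```text
{'clock': np.float64(2.6), 'eef_pos': array([ 425.84, -190.19,  124.54]), 'wrist_force': array([-1.32,  0.11,  0.84])}
```

View pics/s_a.png

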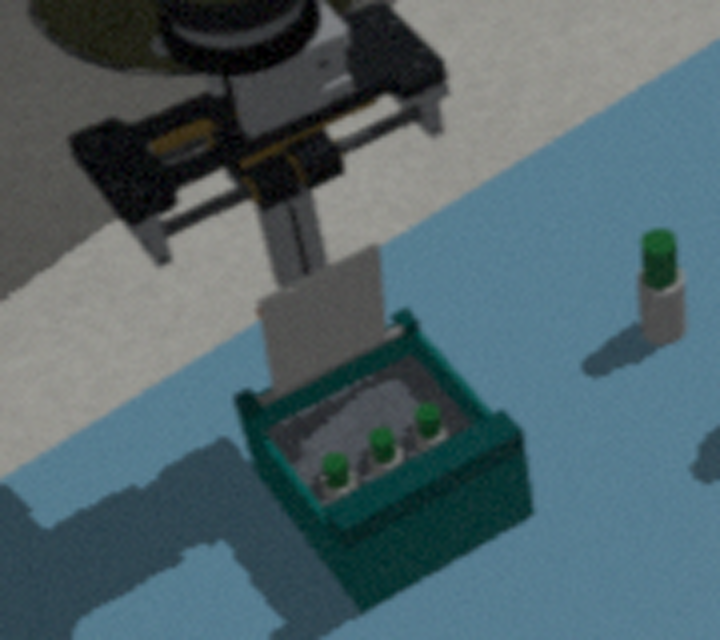

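The tab is just past upright and in contact with the fingertip at (300,275), at about 1.3 N. The vials are undisturbed at (335,470), (380,445) and (428,420). I'll keep going along the arc.

Emit:
jog_arm:
  deltas: "6.5 0 2 0 0; 12 0 3 0 0; 18 0 5 0 0; 24 0 7 0 0; 28.5 0 9.5 0 0; 32 0 11 0 0; 36 0 15.5 0 0; 39 0 19 0 0; 41.5 0 23.5 0 0; 43.5 0 27.5 0 0"

```text
clock: 3.9
eef_pos: [468.7, -195.4, 96.7]
eef_rot: [3.142, -0.0, -0.12]
wrist_force: [0.1, 0.3, 1.6]
finger_gap: 0.4
```

```bash
python3 look.py b
```

```text
{'clock': np.float64(3.9), 'eef_pos': array([ 468.71, -195.43,   96.72]), 'wrist_force': array([0.09, 0.29, 1.55])}
```

View pics/s_b.png

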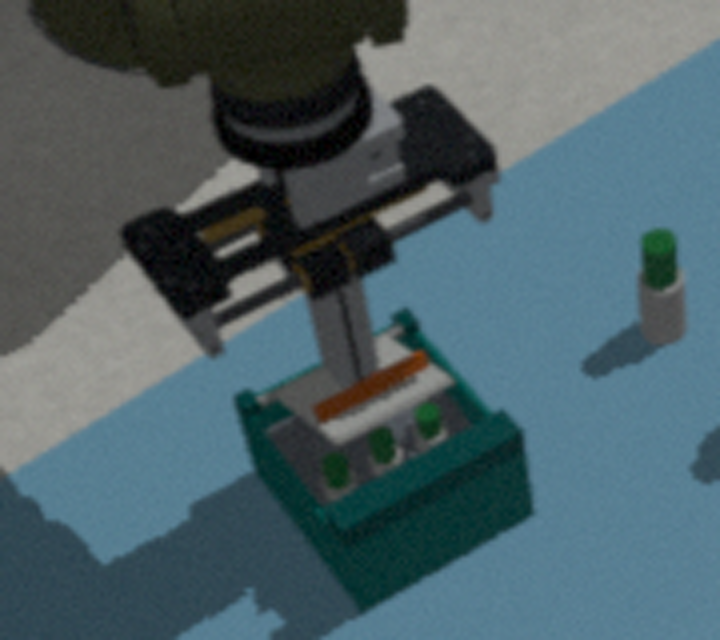

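The tab is at about 0.4 rad with the finger on the bare face between the hinge and the rib. Next I press it level.

Emit:
jog_arm:
  deltas: "0.5 0 3 0 0; 1 0 6 0 0; 1.5 0 9 0 0; 2 0 12 0 0; 2 0 14 0 0; 2 0 16 0 0; 2 0 17 0 0; 2 0 18 0 0; 2 0 18.5 0 0; 2 0 18.5 0 0"

```text
clock: 5.2
eef_pos: [470.4, -195.6, 78.4]
eef_rot: [-3.142, 0.0, -0.12]
wrist_force: [1.6, 0.4, 1.7]
finger_gap: 0.5
```

```bash
python3 look.py c
python3 - <<'E'
from h import *
for n in 'bc':
    z=load(f's_{n}.npz');X=cloud(z);hsv=cv2.cvtColor(z['p'],cv2.COLOR_RGB2HSV)
    B=np.array([[.9928,-.119,0],[.119,.9928,0],[0,0,1]]); Y=(X-[486.9,-197.5,0])@B.T
    r=((hsv[...,0]<20)&(hsv[...,1]>150)&(abs(Y[...,0])<60)&(abs(Y[...,1])<40)&(Y[...,2]>50)&(Y[...,2]<130))
    Q=Y[r]; print(n,'rib',len(Q),np.percentile(Q,[5,50,95],axis=0).round(1))
    w=(hsv[...,1]<60)&(abs(Y[...,1])<34)&(Y[...,0]>12)&(Y[...,0]<40)&(Y[...,2]>56)&(Y[...,2]<100)
    Q=Y[w]
    if len(Q)>20: print('tab front',len(Q),np.percentile(Q,[5,50,95],axis=0).round(1), np.polyfit(Q[:,0],Q[:,2],1))
E
```

```text
{'clock': np.float64(5.2), 'eef_pos': array([ 470.41, -195.61,   78.42]), 'wrist_force': array([1.57, 0.44, 1.74])}
b rib 113 [[  2.2 -27.8  91. ]
 [  5.   -1.6  96.4]
 [  8.4  29.3  99.8]]
tab front 155 [[ 12.8 -30.5  93.2]
 [ 22.1  -0.8  96.7]
 [ 29.3  30.4  99.5]] [ 0.28223757 90.16213523]
c rib 100 [[ 11.3 -27.8  65.8]
 [ 13.7  -1.5  71.2]
 [ 15.8  29.6  74.8]]
tab front 233 [[ 15.1 -30.9  61.4]
 [ 24.7  -0.9  63.8]
 [ 33.6  30.2  66.6]] [5.02787629e-02 6.26750389e+01]
```

View pics/s_c.png

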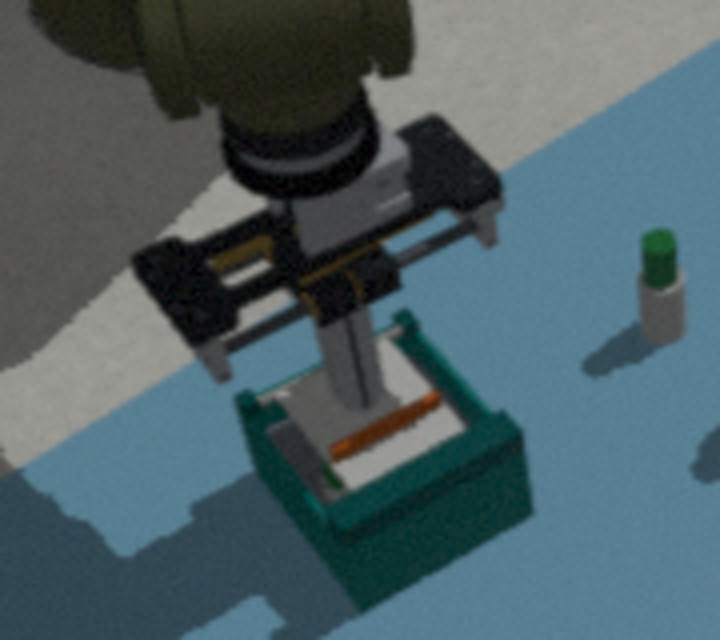

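The tab is nearly level: slope about 0.05, vertical force 1.7 N, rib at box x≈11–16 and not yet slid. I'll press a little further to seat it firmly.

Emit:
jog_arm:
  deltas: "0 0 0.4 0 0; 0 0 0.8 0 0; 0 0 1.1 0 0; 0 0 1.4 0 0; 0 0 1.4 0 0; 0 0 1.4 0 0; 0 0 1.4 0 0; 0 0 1.4 0 0; 0 0 1.4 0 0; 0 0 1.4 0 0"

```text
clock: 6.5
eef_pos: [470.5, -195.7, 77.7]
eef_rot: [3.141, -0.0, -0.12]
wrist_force: [-2.6, 1.9, 11.0]
finger_gap: 0.3
```

It is seated on its stop (11 N, tip z=63.7). I'll ease the pressure slightly and advance toward the rib.

Emit:
jog_arm:
  deltas: "0 0 -0.5 0 0; 2 0 -0.5 0 0; 4 0 -0.5 0 0; 6 0 -0.5 0 0; 8 0 -0.5 0 0; 10 0 -0.5 0 0; 12 0 -0.5 0 0; 14 0 -0.5 0 0; 15 0 -0.5 0 0; 15 0 -0.5 0 0"

```text
clock: 7.75
eef_pos: [485.1, -197.4, 77.9]
eef_rot: [-3.142, 0.001, -0.12]
wrist_force: [-2.4, 2.9, 9.2]
finger_gap: 0.6
```

```bash
cat > ms.py <<'E'
import sys
from h import *
z=load(f's_{sys.argv[1]}.npz');X=cloud(z);hsv=cv2.cvtColor(z['p'],cv2.COLOR_RGB2HSV)
B=np.array([[.9928,-.119,0],[.119,.9928,0],[0,0,1]]); Y=(X-[486.9,-197.5,0])@B.T
r=((hsv[...,0]<20)&(hsv[...,1]>150)&(abs(Y[...,0])<60)&(abs(Y[...,1])<40)&(Y[...,2]>50)&(Y[...,2]<130))
Q=Y[r]; print('rib',len(Q),np.percentile(Q,[5,50,95],axis=0).round(1))
E
python3 look.py d; python3 ms.py d
```

```text
{'clock': np.float64(7.75), 'eef_pos': array([ 485.11, -197.37,   77.86]), 'wrist_force': array([-2.43,  2.89,  9.24])}
rib 97 [[ 26.  -28.3  65. ]
 [ 28.7  -2.1  71. ]
 [ 30.6  28.9  74.8]]
```

View pics/s_d.png

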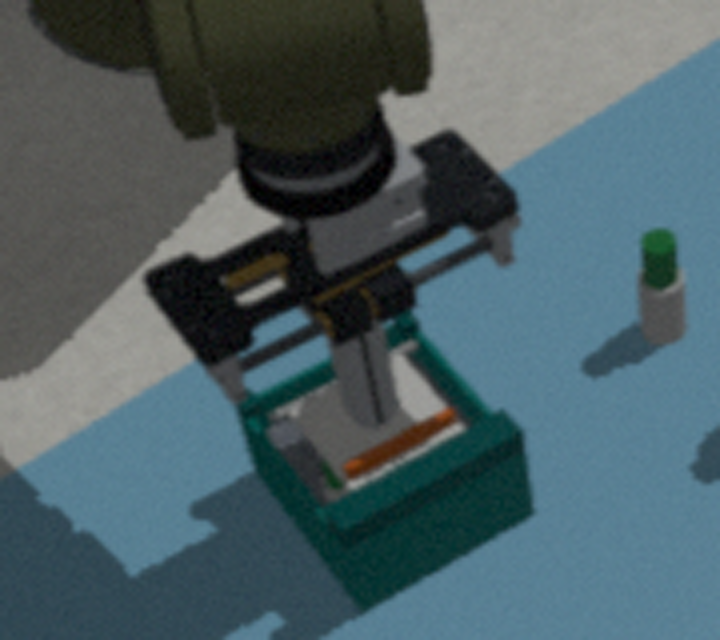

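Friction alone carried the level tab about 15 mm forward: the rib moved from x≈13.7 to 28.7. Next I advance to the rib itself and push fully home, watching the force.

Emit:
jog_arm:
  deltas: "2 0 -0.2 0 0; 4 0 -0.2 0 0; 6 0 -0.2 0 0; 8 0 -0.2 0 0; 10 0 -0.2 0 0; 12 0 -0.2 0 0; 14 0 -0.2 0 0; 16 0 -0.2 0 0; 17 0 -0.2 0 0; 17 0 -0.2 0 0"

```text
clock: 9.05
eef_pos: [501.5, -199.4, 77.7]
eef_rot: [-3.141, 0.002, -0.12]
wrist_force: [-5.2, 0.9, 7.1]
finger_gap: 0.6
```

```bash
python3 look.py e; python3 ms.py e
```

```text
{'clock': np.float64(9.05), 'eef_pos': array([ 501.47, -199.39,   77.72]), 'wrist_force': array([-5.17,  0.91,  7.1 ])}
rib 99 [[ 28.6 -28.   66. ]
 [ 31.6  -1.1  70.8]
 [ 34.1  29.6  75.3]]
```

View pics/s_e.png

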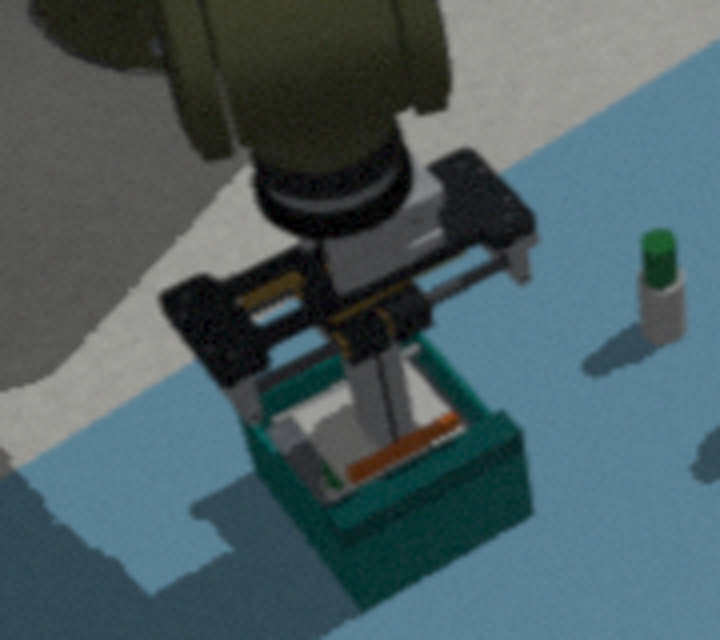

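The rib is at 31.6, which is a slide of about 18 mm and so essentially home, with the finger almost at the rib. One gentle push on the rib should confirm it.

Emit:
jog_arm:
  deltas: "0.5 0 -0.2 0 0; 1 0 -0.2 0 0; 1.5 0 -0.2 0 0; 2 0 -0.2 0 0; 2.5 0 -0.2 0 0; 2.5 0 -0.2 0 0; 2.5 0 -0.2 0 0; 2.5 0 -0.2 0 0; 2.5 0 -0.2 0 0; 2.5 0 -0.2 0 0"

```text
clock: 10.35
eef_pos: [504.0, -199.6, 77.8]
eef_rot: [-3.141, 0.002, -0.12]
wrist_force: [-4.2, -0.4, 5.8]
finger_gap: 0.9
```

Emit:
jog_arm:
  deltas: "0.4 0 -0.2 0 0; 0.8 0 -0.2 0 0; 1.2 0 -0.2 0 0; 1.6 0 -0.2 0 0; 2 0 -0.2 0 0; 2 0 -0.2 0 0; 2 0 -0.2 0 0; 2 0 -0.2 0 0; 2 0 -0.2 0 0; 2 0 -0.2 0 0"

```text
clock: 11.6
eef_pos: [505.0, -199.7, 77.6]
eef_rot: [-3.141, 0.005, -0.12]
wrist_force: [-12.7, 1.4, 6.9]
finger_gap: 0.4
```

The rib push reached 12.7 N with no further travel, so the tab is home. I'll relieve the push and then lift straight off.

Emit:
jog_arm:
  deltas: "-0.8 0 -0.3 0 0; -1.2 0 -1 0 0; -2 0 -2.5 0 0; -3 0 -6 0 0; -4 0 -15 0 0; -4 0 -30 0 0; -4 0 -50 0 0; -20 0 -75 0 0; -50 0 -100 0 0; -80 0 -120 0 0"

```text
clock: 12.85
eef_pos: [426.7, -190.3, 200.1]
eef_rot: [3.141, -0.002, -0.12]
wrist_force: [-0.5, 0.3, -0.0]
finger_gap: 0.9
```

```bash
python3 look.py f; python3 ms.py f
python3 - <<'E'
from cell import optics
import cv2
p,d=optics.camera('top'); cv2.imwrite('pics/top1.png',p[:,:,::-1])
E
```

```text
{'clock': np.float64(12.85), 'eef_pos': array([ 426.69, -190.3 ,  200.14]), 'wrist_force': array([-0.46,  0.34, -0.01])}
rib 93 [[ 28.4 -27.8  69.4]
 [ 31.4   1.3  74. ]
 [ 33.7  29.   78.4]]
```

View pics/s_f.png

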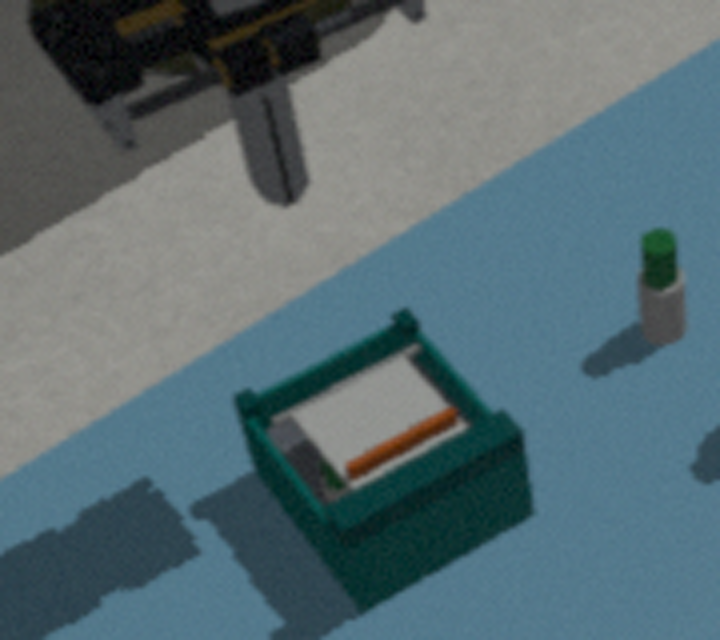

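View pics/top1.png

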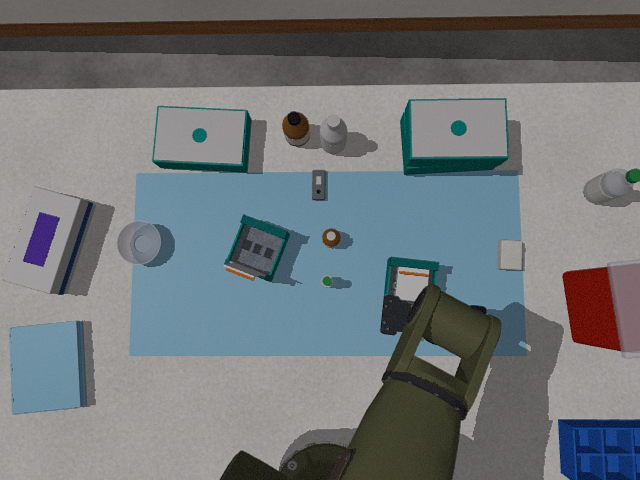

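The tab stays tucked. The rib is still at about 31.4 (roughly 18 mm slid) and rose 3 mm onto the lip, which is about 0.05 rad, under the 0.08 limit. The empty tab at (240,271) and all the loose items are where they started, and the robot is clear. I'm handing the job in.

Run:
```python
from cell import workorder, manip
print(manip.read_state()['wrist_force']); print(workorder.sign_off())
```

```text
[ 1.03783562  1.04222077 -0.11284911]
the job is handed in; nothing more can be done
None
```

The full box is closed and the job is handed in. With the jaws shut, I folded the white tab level and seated it with a press of about 11 N. I then slid it home, finishing with a push of about 13 N on the orange rib, and lifted off.

**Deviation:** friction under the fingertip, not the rib, carried the level tab forward for nearly all of its travel. The push on the rib came last and moved it no further than about 1 mm.

**Last checks, before handing in at about 13 s:**
- **Tab position:** the rib had moved about 18 mm forward and stayed there after I let go.
- **Tab angle:** after release the rib rose about 3 mm, so the tab now rests up against the lip. That is an estimated 0.05 rad from level, under the 0.08 limit but not by much given how coarse the depth measurement is.
- **Other items:** the empty box's tab is still open. The loose things I compared by eye in the top view look unmoved.
- **Vials:** they looked unmoved until the tab covered them; I did not measure them afterwards.
- **Robot:** the arm is clear of everything, with no contact force on the wrist beyond sensor noise.

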